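Pack the bur tube and the stone into the wooden box and shut its lid

ROBOT

A 6-joint arm with a two-finger parallel gripper is mounted at the origin on a cart in front of the work surface, level with it; the furniture and walls round the work are solid. World frame = base frame: x ahead of the robot, y to its left, z up, the work surface at z = 0. Lengths are in m, angles in degrees, forces in N, time in s.
With the tool pointing down it reaches from about 0.3 to 0.775 m from the base axis. Payload 14.6 kg.
Tool frame: the origin (TCP) lies between the finger pads; the fingertips stand 11 mm ahead of it and the grasp point (between the pads) lies 8 mm behind it (bot.tip_reach is the distance from the TCP to the fingertips, in m); z points along the fingers, y is the line along which they close (so a half turn about z gives the same grasp; the last joint's range is limited). The gripper opens to 94 mm and grips with 3 to 60 N. Pads are 16 mm wide; open, the fingers measure 119 mm over their backs; the gripper's body (75 mm by 177 mm) begins 78 mm behind the grasp point.
Start: joints at [63.507, 17.183, 87.147, -0, 75.671, -3.816], TCP at [0.212, 0.507, 0.216] pointing down, gripper open.
Joint ranges: [-173.82, 173.82], [-45.26, 126.66], [13.44, 144.39], [-59.66, 239.66], [0, 175.72], [-146.38, 146.38]. Speed limits (degrees/s): [127.2, 127.2, 147.25, 180, 180, 180].

INTERFACE

Orientations are given as [roll, pitch, yaw] about the fixed x, y, z axes, in that order (R = Rz(yaw) Ry(pitch) Rx(roll)).
In Python, from station import bot, kinematics, cams gives the robot as it stands. Calls block until the motion is done:
- bot.move_pose(position, orientation): joint-space move of the TCP to a pose.
- bot.line_to(position, velocity=0.15, orientation=None, stop_force=None): straight line of the TCP; orientation=None keeps the orientation; velocity is the mean speed in m/s. With stop_force (N) it stops when the force on the tool has changed by that much, and returns True; else False.
- bot.move_j(angles): joint-space move.
- bot.set_gripper(opening, squeeze=None): opening from 0.0 (shut) to 1.0 (fully open); squeeze is the grip in N (None keeps the last); returns when the fingers have stopped.
- bot.hold(seconds).
- kinematics.ik(position, orientation): joint angles nearest the present ones, or None.
- cams.get_image(name): name is "scene" or "top"; returns (picture, depth): 420x560x3 uint8, red, green, blue; 420x560 float32, m along the optical axis (not along the pixel's ray), 0 where there is no reading.
- cams.camera_info(name): a dict with "fovy" (degrees; the focal length in pixels is half the picture's height over the tangent of half this angle, whatever the lens; pixels are square), "cx", "cy" (the principal point, pixels), "distortion" ([k1, k2, p1, p2, k3] as OpenCV has them; the pictures are not rectified), "position" and "attitude" of the camera in the world. Camera axes: x right, y up, looking along -z (the intrinsics and any distortion apply to the point x, -y, -z); pixel columns grow to the right and rows downward; lengths in m; the calibration is good to about 2 mm. A picture is of the moment at which its call begins. camera_info takes no time and is no camera call.
A pose or a line that the arm cannot do raises bot.IKError and nothing moves.
- bot.finish_job(): hands the job in; it is judged then, once.
Readings, each from a call of its own:
- bot.current_time(): time.
- bot.current_joint_positions(): joint angles.
- bot.current_joint_velocities(): joint speeds.
- bot.current_tau(): joint torques, N m.
- bot.current_position(): TCP position.
- bot.current_eef_rot(): TCP orientation.
- bot.current_force(): force on the tool from outside, world axes, zero at the start.
- bot.current_wrist_torque(): the same for the moment, N m.
- bot.current_finger_gap(): opening from 0.0 (shut) to 1.0 (fully open).
- bot.current_grasp_force(): force on a finger pad.
Only numpy, scipy, OpenCV 4.12 (cv2) and the standard library are available. Lean on these libraries where they do the work, as an engineer would, in place of code of your own. Each camera call takes 0.05 s, during which the arm holds its last target. There are 200 camera calls.

TASK

Pack the blue bur tube and the green stone into the open wooden box: the tube stands on end and is too tall for it, so lay it down flat along the box, with the stone beside it, both on the floor of the box and below the rim. Then swing the lid shut until it is fully closed, without forcing it, and leave the spirit lamp and the round tin where they are.

Things in the scene. Friction and masses are not known exactly. Their poses are not given: they have to be found in the camera images.
- box: Dark wooden box fixed to the bench, 112 (x) x 134 (y) x 36 mm without its lid, its inside empty and lined grey. Origin: centre of its underside, on the bench; z up; the lid's hinge runs along y on its +x side, the side away from the robot. Inside: x from -51 to +51, y from -62 to +62, floor at z = 5 mm, rim at z = 36 mm; the walls are 5 mm thick
- box_lid (a joint): Hinge of the box's lid, rad: 0 is fully shut, it grows as the lid opens and ends at 2.3 (leaning back well past upright). The lid is a lighter wooden panel 112 x 134 x 5 mm, 60 g, without handle. Its hinge axis lies in the box's frame at x = +56, z = +36.5 mm, and the free edge is 112 mm from it. Friction in the hinge (0.08 N m) holds the lid wherever it is left, so it must be pushed from behind and pressed down all the way; a push of about 1 N near the free edge moves it
- lid_edge (a point): Middle of the free edge of the lid, on its top (outer) face when shut: then it is at x = -56, y = 0, z = +41.5 mm in the box's frame
- tube_center (a point): Bur tube, at the point on its axis half-way along. A blue round tube of 19 mm diameter with a brass six-sided cap at each end (12 mm long, at most 25 mm across corners, 22 mm across flats); 100 mm long in all, 60 g. Its z axis runs along the tube; at the start it stands on end on the bench with z up and this point 50 mm above the bench. The blue part between the caps is 76 mm long and may be gripped from any side
- stone_center (a point): Dark green rough stone, 29 (x) x 39 (y) x 20 (z) mm, lying flat on the bench; point at its centre, 10 mm above its underside; z up at the start
- spirit_lamp: Bystander: white spirit lamp with a brass-coloured collar, 68 mm in diameter, 80 mm high, loose. Origin: centre of its underside
- findings_tin: Bystander: round pale metal tin with a lid, 76 x 70 x 29 mm, loose. Origin: centre of its underside

How it is judged (in metres and radians):
At the end, for the whole second after the job is handed in: Inside the box the tube lies level within 10 degrees and along the box (0.5 rad), its centre below 24 mm, and the stone beside it, its centre below 26 mm; both are at rest and the lid is shut to less than 0.04 rad (its edge within 4.5 mm) (x of tube_center in the frame of box between -0.042 and 0.042 m and y of tube_center in the frame of box between -0.021 and 0.021 m and z of tube_center in the frame of box between 0.008 and 0.024 m and angle between tube_center's own z axis and vertical between 1.4 and 1.742 rad and x of stone_center in the frame of box between -0.042 and 0.042 m and y of stone_center in the frame of box between -0.055 and 0.055 m and z of stone_center in the frame of box between 0.008 and 0.026 m and angle between the z axis of tube_center and the y axis of box, either way round below 0.5 rad and value of joint box_lid below 0.04 rad and linear speed of each of tube, stone below 0.02 m/s); the robot touches nothing.
It fails at once if the spirit lamp is displaced by more than 25 mm (distance of spirit_lamp from where it was at the start of the episode above 0.025 m).
It fails at once if the round tin is displaced by more than 25 mm (distance of findings_tin from where it was at the start of the episode above 0.025 m).
It fails at once if the lid is forced: the fingers press on it with more than 60 N (contact force between the fingers and box_lid above 60 N).
It also fails if it takes over 69 s, if anything falls off the work surface, if the arm or the gripper's body presses on something with over 40 N, if the wrist force passes 120 N, or if a joint passes its speed limit or range.

## Working session

There is one attempt and no reset: what is moved stays moved. The work goes in short steps, each a Python script; the robot and the scene stay as the last script left them, time stands still between calls to the robot, and variables do not carry over. Pictures are saved under pics/ and viewed, at most 10 in all, crops included, and the job is handed in when it is done.

```bash
ls; mkdir -p pics; cat > h.py <<'E'
import numpy as np, cv2
from station import bot, kinematics, cams
from scipy.spatial.transform import Rotation as R
def cam(n):
    i=cams.camera_info(n); f=210/np.tan(np.radians(i['fovy'])/2)
    K=np.array([[f,0,i['cx']],[0,f,i['cy']],[0,0,1]]); return i,K,np.array(i['distortion'],float)
def rot(i):
    a=np.array(i['attitude'],float)
    return a if a.shape==(3,3) else R.from_euler('xyz',a,degrees=True).as_matrix()
def rays(n,px):
    i,K,d=cam(n); u=cv2.undistortPoints(np.array(px,float).reshape(-1,1,2),K,d)[:,0]
    v=np.c_[u[:,0],-u[:,1],-np.ones(len(u))]; return np.array(i['position']),v@rot(i).T
def plane(n,px,z):
    p,v=rays(n,px); return p+v*((z-p[2])/v[:,2])[:,None]
def cloud(n,dep,mask=None):
    m=(dep>0) if mask is None else (dep>0)&mask
    r,c=np.nonzero(m); p,v=rays(n,np.c_[c,r]); return p+v*dep[r,c][:,None]
def snap(n,tag):
    im,d=cams.get_image(n); cv2.imwrite(f'pics/{tag}.png',im[:,:,::-1]); np.savez(f'pics/{tag}.npz',im=im,d=d); return im,d
E
python3 -c "
from h import *
for n in('top','scene'):
    print(cams.camera_info(n)); snap(n,n+'0')
a=[cv2.imread(f'pics/{n}0.png') for n in('top','scene')]
"
```

```text
pics
{'fovy': 45.985077805755125, 'cx': 272.2497779082335, 'cy': 208.3632046369408, 'distortion': array([0.05715954, 0.        , 0.        , 0.        , 0.        ]), 'position': array([0.44842156, 0.0579005 , 0.90956827]), 'attitude': array([  5.23884182,  -0.65441125, -90.38432254])}
{'fovy': 53.51858058859199, 'cx': 273.1245662919204, 'cy': 211.20483565622536, 'distortion': array([-0.09207491,  0.        ,  0.        ,  0.        ,  0.        ]), 'position': array([0.22469727, 0.47954308, 0.73325954]), 'attitude': array([ 3.95373382e+01, -7.23169651e-02, -1.43963718e+02])}
```

View pics/top0.png

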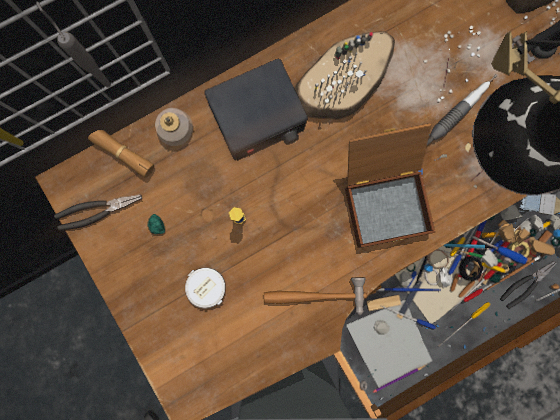

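View pics/scene0.png

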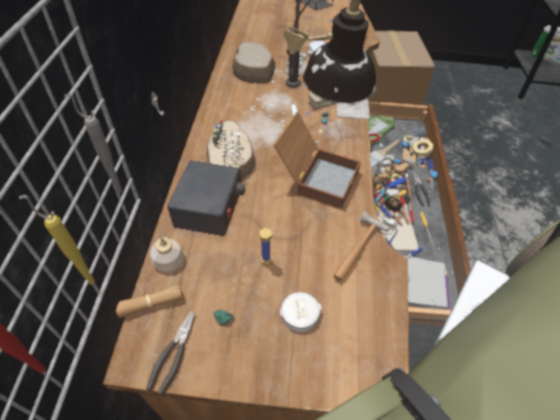

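The top view shows the tube cap at (236,215), the stone at (157,225), the box at about (390,210) with its lid open upward (+x), the lamp at (173,128) and the tin at (205,288). The scene view agrees.

```bash
cat > m.py <<'E'
from h import *
z=np.load('pics/top0.npz'); im,d=z['im'],z['d']
hsv=cv2.cvtColor(im,cv2.COLOR_RGB2HSV); H,S,V=[hsv[...,k].astype(int) for k in range(3)]
def win(m,c0,c1,r0,r1):
    w=np.zeros_like(m); w[r0:r1,c0:c1]=True; return m&w
def big(m):
    n,l,s,c=cv2.connectedComponentsWithStats(m.astype(np.uint8)); k=1+s[1:,4].argmax(); return l==k,s[k],c[k]
def show(name,m,z):
    m,s,c=big(m); r,cc=np.nonzero(m); P=plane('top',np.c_[cc,r],z)[:,:2].astype(np.float32)
    q=cv2.minAreaRect(P); print(name,s,c.round(1),'mean',P.mean(0).round(4),'rect',np.round(q[0],4),np.round(q[1],4),round(q[2],1)); 
    C=cloud('top',d,m); print('   depth z pct',np.percentile(C[:,2],[5,50,95]).round(3),'xy',np.median(C[:,:2],0).round(4))
show('stone',win((H>60)&(H<95)&(S>90),140,180,205,245),.012)
show('cap',win((H>20)&(H<34)&(S>140)&(V>120),222,250,200,226),.1)
show('tin',win((V>150)&(S<70),180,230,262,315),.029)
show('lamp',win((S<60)&(V>90),150,196,105,155),.05)
show('floor',win((S<60)&(V>60),345,440,168,250),.005)
# cloud-based box: heights
P=cloud('top',d).reshape(-1,3); 
i=np.full(d.shape,np.nan); r,c=np.nonzero(d>0); i[r,c]=P[:,2]
rim=win((i>.028)&(i<.045),335,445,165,255); show('rim',rim,.036)
lid=win((i>.05),335,445,120,190); show('lid',lid,.1)
r,c=np.nonzero(lid); L=cloud('top',d,lid); 
cc=L.mean(0); u,s,vt=np.linalg.svd(L-cc,full_matrices=False); print('lid n',vt[2].round(3),'c',cc.round(3),'zmax',L[:,2].max(), 'rms',s[2]/len(L)**.5)
for n,(a,b,e,f) in dict(blk=(200,310,55,160),shade=(470,560,80,195),pen=(425,492,80,145),wood=(298,396,30,118)).items():
    w=np.zeros_like(rim);w[e:f,a:b]=1; q=cloud('top',d,w&(np.nan_to_num(i)>.02)); print(n,q.min(0).round(3),q.max(0).round(3))
cv2.imwrite('pics/box.png',cv2.resize(im[110:265,325:455,::-1],None,fx=3.8,fy=3.8,interpolation=cv2.INTER_CUBIC))
E
python3 m.py
```

```text
stone [148 214  17  20 236] [155.8 224.6] mean [0.5024 0.2576] rect [0.5024 0.2584] [0.0366 0.0254] 26.7
   depth z pct [0.006 0.016 0.02 ] xy [0.5014 0.2569]
cap [229 207  16  14 148] [235.7 213.8] mean [0.514  0.1081] rect [0.5144 0.1084] [0.0215 0.0232] 39.7
   depth z pct [0.096 0.099 0.102] xy [0.5142 0.1078]
tin [ 185  268   40   40 1272] [204.6 287.3] mean [0.3908 0.167 ] rect [0.3906 0.1671] [0.0676 0.0682] 0.2
   depth z pct [0.023 0.026 0.029] xy [0.3909 0.1671]
lamp [155 108  36  34 563] [173.5 126.5] mean [0.6729 0.2204] rect [0.6757 0.2233] [0.0584 0.0578] 39.7
   depth z pct [0.033 0.04  0.045] xy [0.6715 0.2189]
floor [ 351  177   76   67 3607] [388.3 210. ] mean [ 0.5272 -0.1657] rect [ 0.5274 -0.1657] [0.1021 0.1189] 11.0
   depth z pct [0.002 0.005 0.008] xy [ 0.5271 -0.1659]
rim [ 347  168   88   80 1134] [390.3 201. ] mean [ 0.5406 -0.162 ] rect [ 0.5303 -0.1621] [0.1202 0.1366] 11.0
   depth z pct [0.031 0.036 0.043] xy [ 0.5597 -0.1633]
lid [ 348  123   83   57 3181] [387.6 151. ] mean [ 0.6171 -0.1437] rect [ 0.6181 -0.1462] [0.072 0.152] 10.4
   depth z pct [0.055 0.096 0.13 ] xy [ 0.6179 -0.1451]
lid n [-0.827 -0.165  0.538] c [ 0.618 -0.145  0.095] zmax 0.1337834210789406 rms 0.001201043612183573
blk [ 0.619 -0.021  0.02 ] [0.814 0.178 0.099]
shade [ 0.538 -0.394  0.02 ] [ 0.752 -0.265  0.287]
pen [ 0.609 -0.343  0.02 ] [ 0.752 -0.197  0.186]
wood [ 0.679 -0.179  0.02 ] [0.852 0.003 0.088]
```

View pics/box.png

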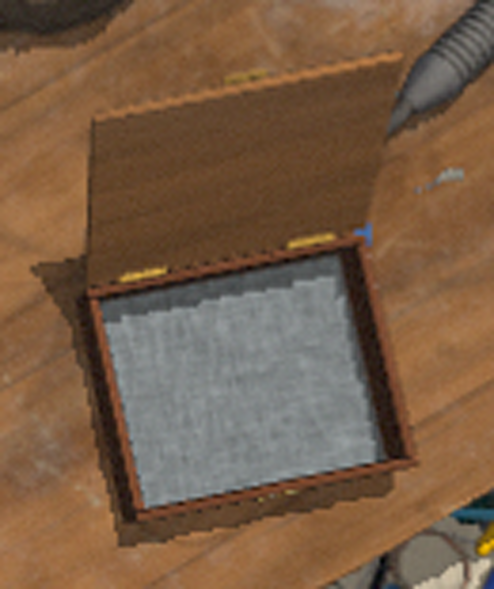

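The crop shows the box yawed about 11° (floor rectangle and lid normal agree), with the lid leaning back about 2.14 rad. I'll grip the standing tube from a shallow angle, turn it 90° and lay it in, so I'm checking which approach headings the arm can reach.

```bash
cat >> h.py <<'E'
YB=np.radians(11.1); XB=np.array([np.cos(YB),np.sin(YB),0]); YV=np.array([-np.sin(YB),np.cos(YB),0]); UP=np.array([0,0,1.])
B0=np.array([.527,-.163,0])
def box(x,y,z): return B0+x*XB+y*YV+z*UP
def rpy(d,y):
    d=d/np.linalg.norm(d); y=y/np.linalg.norm(y); return R.from_matrix(np.c_[np.cross(y,d),y,d]).as_euler('xyz',degrees=True)
def grasp(psi,t,s):
    h=np.array([np.cos(psi),np.sin(psi),0]); d=h*np.cos(t)-UP*np.sin(t); return d,rpy(d,s*np.cross(UP,h))
def place(t,s):
    d=-YV*np.sin(t)-UP*np.cos(t); return d,rpy(d,-s*XB)
TUBE=np.array([.514,.108,0]); STONE=np.array([.502,.258,0])
E
python3 - <<'E'
from h import *
f=lambda p,o:(lambda q:None if q is None else np.round(q).astype(int).tolist())(kinematics.ik(list(p),list(o)))
for t in(25,30,35):
  for s in(1,-1):
    d,o=place(np.radians(t),s); print('place',t,s,f(box(-.02,.01,.018)-.003*d,o))
    for psi in(-60,-30,0,12,30,50,70,90):
      d,o=grasp(np.radians(psi),np.radians(t),s); p=TUBE+UP*.062-.003*d
      a=f(p,o); b=f(p-.09*d,o)
      if a and b: print(t,s,psi,a,b)
E
```

```text
place 25 1 None
25 1 30 [-9, 25, 133, 132, 49, 107] [-21, 13, 143, 116, 52, 114]
25 1 50 [-17, 29, 125, 99, 58, 119] [-30, 20, 130, 85, 64, 123]
25 1 70 [-20, 34, 113, 76, 69, 125] [-30, 29, 113, 67, 76, 128]
25 1 90 [-18, 40, 100, 61, 82, 128] [-26, 38, 96, 54, 89, 130]
place 25 -1 [-10, 27, 107, -36, 42, 5]
25 -1 30 [-9, 25, 133, 132, 49, -73] [-21, 13, 143, 116, 52, -66]
25 -1 50 [-17, 29, 125, 99, 58, -61] [-30, 20, 130, 85, 64, -57]
25 -1 70 [-20, 34, 113, 76, 69, -55] [-30, 29, 113, 67, 76, -52]
25 -1 90 [-18, 40, 100, 61, 82, -52] [-26, 38, 96, 54, 89, -50]
place 30 1 None
30 1 0 [14, 21, 134, 200, 36, 80] [18, 5, 144, 211, 32, 72]
30 1 30 [-8, 22, 132, 127, 42, 113] [-18, 7, 141, 110, 43, 124]
30 1 50 [-16, 26, 124, 94, 52, 125] [-28, 16, 129, 81, 59, 131]
30 1 70 [-18, 32, 113, 73, 65, 130] [-28, 26, 113, 64, 73, 133]
30 1 90 [-17, 38, 101, 58, 78, 130] [-25, 35, 97, 52, 86, 133]
place 30 -1 [-8, 28, 108, -44, 43, 14]
30 -1 0 [14, 21, 134, 200, 36, -100] [18, 5, 144, 211, 32, -108]
30 -1 30 [-8, 22, 132, 127, 42, -67] [-18, 7, 141, 110, 43, -56]
30 -1 50 [-16, 26, 124, 94, 5
[... 282 characters left out ...]
 143, 156, 19, 107]
35 1 30 [-6, 19, 131, 121, 34, 121] [-16, 3, 139, 100, 37, 137]
35 1 50 [-14, 23, 124, 89, 47, 132] [-25, 13, 128, 76, 55, 139]
35 1 70 [-17, 29, 113, 69, 61, 134] [-26, 22, 113, 60, 70, 138]
35 1 90 [-16, 36, 101, 55, 75, 133] [-23, 32, 98, 49, 83, 135]
place 35 -1 [-6, 29, 109, -52, 44, 23]
35 -1 0 [13, 18, 133, 204, 27, -104] [17, 1, 142, 221, 22, -119]
35 -1 12 [5, 18, 134, 167, 27, -83] [3, -1, 143, 156, 19, -73]
35 -1 30 [-6, 19, 131, 121, 34, -59] [-16, 3, 139, 100, 37, -43]
35 -1 50 [-14, 23, 124, 89, 47, -48] [-25, 13, 128, 76, 55, -41]
35 -1 70 [-17, 29, 113, 69, 61, -46] [-26, 22, 113, 60, 70, -42]
35 -1 90 [-16, 36, 101, 55, 75, -47] [-23, 32, 98, 49, 83, -45]
```

```bash
cat > t1.py <<'E'
from h import *
q=list(bot.current_joint_positions()); q[0]=0; bot.move_j(q)
d,o=grasp(np.radians(70),np.radians(30),-1); p=TUBE+UP*.062-.003*d; pre=p-.09*d
bot.move_pose(list(pre+UP*.09),list(o)); print(bot.current_time())
bot.set_gripper(.6); bot.line_to(list(pre),.2)
snap('scene','s1'); print(bot.current_time(),bot.current_position())
E
python3 t1.py
```

```text
3.1833
4.5833 [0.48691912 0.03209676 0.10955392]
```

View pics/s1.png

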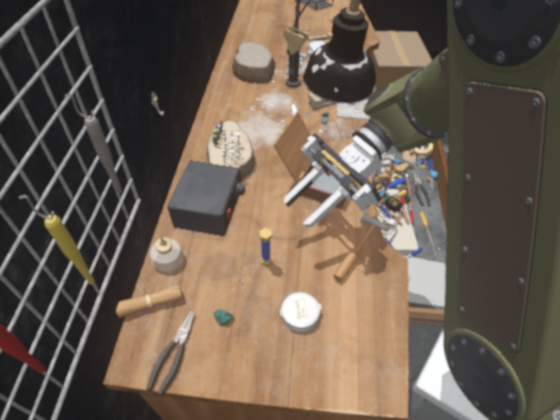

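The gripper is behind the tube (tube at (266,245)), with the fingers aimed at it and nothing in the way. Next: grip, lift and carry it over the box.

```bash
cat > t2.py <<'E'
from h import *
d,o=grasp(np.radians(70),np.radians(30),-1); p=TUBE+UP*.062-.003*d
print('hit',bot.line_to(list(p),.12,stop_force=8)); bot.set_gripper(0,20)
print(bot.current_finger_gap(),bot.current_grasp_force(),bot.current_position()-p)
bot.line_to(list(p+UP*.17),.25)
d2,o2=place(np.radians(30),-1); t=box(-.02,.01,.019)-.003*d2
bot.move_pose(list(t+UP*.16),list(o2)); bot.line_to(list(t+UP*.06),.2)
print(bot.current_time(),bot.current_finger_gap(),bot.current_joint_positions())
snap('scene','s2');snap('top','t2')
a=[cv2.imread(f'pics/{n}.png') for n in('s2','t2')]
cv2.imwrite('pics/c2.png',cv2.resize(np.hstack([a[0][80:280,200:480],a[1][80:280,260:540]]),(800,286)))
E
python3 t2.py
```

```text
hit False
0.19383789493623868 19.956814348697662 [-3.21377147e-07 -1.43270199e-05 -1.71771663e-05]
9.1583 0.19386165773360334 [ -7.73052629  21.26781279 107.0016695  -39.23123583  48.43497441
   6.959298  ]
```

View pics/c2.png

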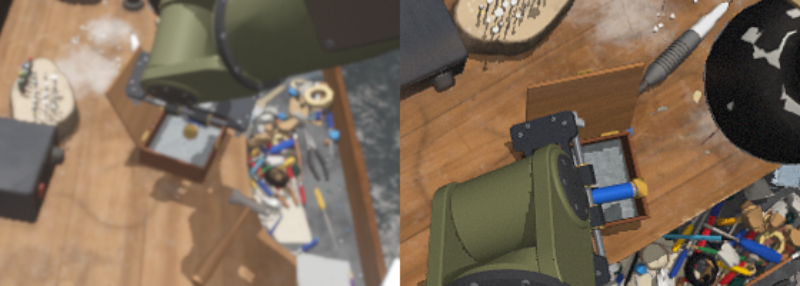

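The tube (blue, about (615,193) in the right crop) is level along the box with its cap over the interior. I'll lower it, release, and go on to the stone.

```bash
cat > t3.py <<'E'
from h import *
i=np.load('pics/t2.npz'); hs=cv2.cvtColor(i['im'],cv2.COLOR_RGB2HSV)
m=(hs[...,0]>18)&(hs[...,0]<34)&(hs[...,1]>130)&(hs[...,2]>100); m[:, :418]=0;m[:,445:]=0;m[:195]=0;m[225:]=0
r,c=np.nonzero(m); P=plane('top',[[c.mean(),r.mean()]],.079)[0]-B0; print('cap box xy',len(r),P@XB,P@YV)
z=np.load('pics/top0.npz'); hs=cv2.cvtColor(z['im'],cv2.COLOR_RGB2HSV); m=(hs[...,0]>60)&(hs[...,0]<95)&(hs[...,1]>90)
m[:205]=0;m[245:]=0;m[:,:140]=0;m[:,180:]=0; r,c=np.nonzero(m); P=plane('top',np.c_[c,r],.012)[:,:2]
w,v=np.linalg.eigh(np.cov(P.T)); print('stone sd',w**.5,'long axis deg',np.degrees(np.arctan2(v[1,1],v[0,1])))
for a in(0,30,60,90,120,150):
    u=P@[np.cos(np.radians(a)),np.sin(np.radians(a))]; print(a,round(np.ptp(u),4),end=' ')
d2,o2=place(np.radians(30),-1); t=box(-.02,.01,.018)-.003*d2
print('hit',bot.line_to(list(t),.08,stop_force=6),bot.current_position()-t,bot.current_force())
bot.set_gripper(.28); bot.line_to(list(bot.current_position()+UP*.13),.25)
print(bot.current_time(), bot.current_force())
E
python3 t3.py
```

```text
cap box xy 86 -0.01750330966658171 -0.04924361043189667
stone sd [0.00660663 0.00940136] long axis deg -154.0501618063788
0 0.0344 30 0.0368 60 0.0345 90 0.0288 120 0.0255 150 0.0299 hit False [ 2.65568031e-04 -2.57174803e-05  3.63263264e-04] [ 0.86631362 -0.33523538 -1.14694259]
11.2083 [-0.27009622 -0.74518296  0.45451087]
```

```bash
cat > t4.py <<'E'
from h import *
a=np.radians(116); yg=np.array([np.cos(a),np.sin(a),0])
for s in(-1,1):
    o=rpy(-UP,s*yg); o2=rpy(-UP,s*YV)
    A=kinematics.ik(list(STONE+UP*.014),list(o)); B=kinematics.ik(list(box(.025,0,.02)),list(o2)); print(s,A,B)
    if A is not None and B is not None and abs(A[5])<140 and abs(B[5])<140: break
np.savez('st.npz',o=o,o2=o2)
bot.move_pose(list(STONE+UP*.14),list(o)); bot.set_gripper(.62)
snap('top','t4'); 
print('hit',bot.line_to(list(STONE+UP*.014),.15,stop_force=8)); bot.set_gripper(0,25)
print(bot.current_finger_gap(),bot.current_grasp_force())
bot.line_to(list(STONE+UP*.16),.25); bot.hold(.1); print(bot.current_finger_gap(),bot.current_force(),bot.current_time())
bot.move_pose(list(box(.025,0,.16)),list(o2))
snap('scene','s4');snap('top','t4b')
x=[cv2.imread(f'pics/{n}.png') for n in('t4','s4','t4b')]
cv2.imwrite('pics/c4.png',cv2.resize(np.hstack([x[0][80:280,260:480],x[1][80:280,220:440],x[2][80:280,260:480]]),(800,242)))
E
python3 t4.py
```

```text
-1 [ 2.34826523e+01  3.30658631e+01  9.41215397e+01 -2.54444375e-14
  5.28125972e+01  8.74826523e+01] [-1.96609174e+01  3.34748059e+01  9.24031860e+01 -2.54444375e-14
  5.41220081e+01  5.92390826e+01]
hit False
0.2824904467417386 24.937691360273675
0.28942965568885043 [ 0.16835219  0.30062537 -1.34021702] 15.8833
```

View pics/c4.png

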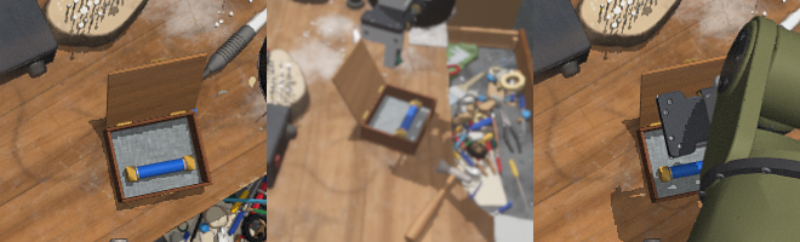

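Left crop: the tube lies flat along the box near the -x wall, at about (160,170). The finger gap stays at 27 mm, so the stone is held. I'll place it now.

```bash
cat > t5.py <<'E'
from h import *
i=np.load('pics/t4.npz'); hs=cv2.cvtColor(i['im'],cv2.COLOR_RGB2HSV)
m=(hs[...,0]>100)&(hs[...,0]<125)&(hs[...,1]>130); m[:170]=0;m[250:]=0;m[:,:350]=0;m[:,430:]=0
r,c=np.nonzero(m); P=plane('top',np.c_[c,r],.02)-B0; print('tube box',len(r),np.mean(P@XB),np.mean(P@YV),np.ptp(P@YV))
print('hit',bot.line_to(list(box(.026,0,.021)),.12,stop_force=5),bot.current_position()[2])
bot.set_gripper(.45); bot.line_to(list(box(.026,0,.06)),.15); bot.line_to(list(box(.026,0,.2)),.3)
q=list(bot.current_joint_positions()); q[0]+=35; bot.move_j(q)
im,d=snap('top','t5'); print(bot.current_time())
hs=cv2.cvtColor(im,cv2.COLOR_RGB2HSV); m=(hs[...,0]>60)&(hs[...,0]<95)&(hs[...,1]>90); m[:165]=0;m[255:]=0;m[:,:345]=0;m[:,440:]=0
P=cloud('top',d,m)-B0; print('stone box',len(P),np.median(P@XB),np.median(P@YV),np.percentile(P[:,2],[5,50,95]))
cv2.imwrite('pics/c5.png',cv2.resize(im[100:265,325:455,::-1],None,fx=3,fy=3))
E
python3 t5.py
```

```text
tube box 381 -0.01739141338367703 -0.002923387646592646 0.1075059448705428
hit False 0.02171162832319671
21.6833
stone box 224 0.027820678350742957 0.001661665888599186 [0.01432151 0.02123696 0.02521434]
```

View pics/c5.png

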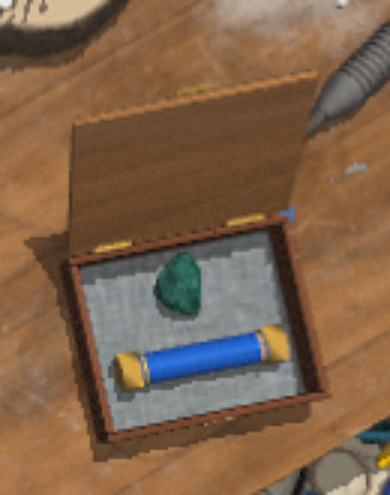

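The stone and tube lie side by side on the floor (stone at (180,285), tube at (205,358)), both below the rim. Next I close the lid from behind.

```bash
cat > t6.py <<'E'
from h import *
o=list(np.load('st.npz')['o2']); Y=.012; tr=bot.tip_reach
bot.set_gripper(0,5)
bot.move_pose(list(box(.15,Y,.25)),o); bot.line_to(list(box(.15,Y,.105+tr)),.25)
print('f0',bot.current_force())
for th in list(range(122,89,-8))+list(range(82,9,-9))+[6,3]:
    a=np.radians(th); c,s=np.cos(a),np.sin(a)
    if th>=90: x,z=.056-.112*c+.005*s+.008,.0365+.112*s-.02
    else: x,z=.056-.1*c+.013*s,.0365+.1*s+.013*c-.008
    if bot.line_to(list(box(x,Y,z+tr)),.15,stop_force=15): print('stop at',th,bot.current_force()); break
else:
    print('press',bot.line_to(list(box(-.044,Y,.037+tr)),.04,stop_force=12),bot.current_force(),bot.current_position()[2]-tr)
    bot.line_to(list(box(-.044,Y,.2)),.25)
    q=list(bot.current_joint_positions()); q[0]+=35; bot.move_j(q)
print(bot.current_time(),bot.current_force())
im,d=snap('top','t6'); m=np.zeros(d.shape,bool); m[165:250,345:435]=1; P=cloud('top',d,m)-B0
k=(abs(P@XB)<.05)&(abs(P@YV)<.06); print('lid z at -x, +x edge',[np.median(P[k&(abs(P@XB-e)<.008),2]) for e in(-.045,0,.045)])
cv2.imwrite('pics/c6.png',cv2.resize(im[60:310,150:480,::-1],None,fx=2,fy=2))
E
python3 t6.py
```

```text
f0 [0.55431205 0.22735984 0.91203077]
press True [-5.09563943  2.42474517 16.05970053] 0.041293720753264165
30.7 [-0.40497332 -0.63862401 -0.47743483]
lid z at -x, +x edge [np.float64(0.040927551248388816), np.float64(0.04100538633193973), np.float64(0.04139771985286089)]
```

View pics/c6.png

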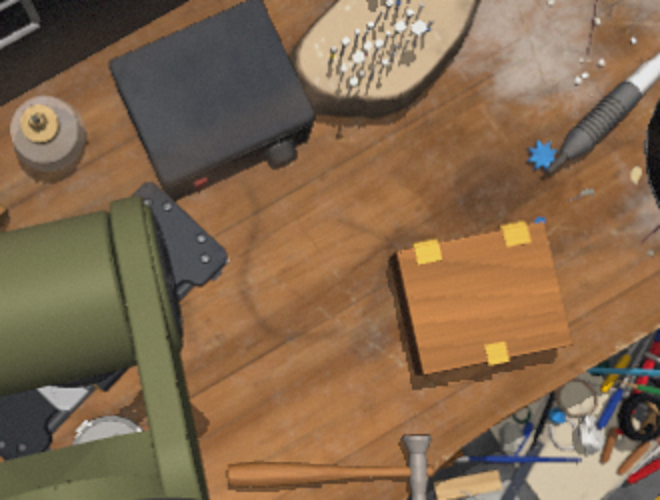

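The lid (box centred at (485,300)) is flat and shut at z ≈ 41 mm. The spirit lamp hasn't moved, and the tin is in place by the lower left. Handing in.

```bash
python3 -c "
from h import *
print(bot.finish_job())"
```

```text
the job is handed in; nothing more can be done
None
```

The tube and stone lie side by side on the box floor, the lid is pressed fully shut, and the job was handed in at about 31 s of the 69 s allowed; the spirit lamp and tin look unmoved in the last picture, and the hand-in returned no verdict.

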